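Lock the light segment into the on-air signal light's foot and hold it

ROBOT

A 6-joint arm with a two-finger parallel gripper is mounted at the origin on the work surface. World frame = base frame: x ahead of the robot, y to its left, z up, the work surface at z = 0. Lengths are in m, angles in rad, forces in N, time in s.
With the tool pointing down it reaches from about 0.375 to 0.9 m from the base axis. Payload 3.1 kg.
Tool frame: the origin (TCP) lies between the finger pads; the fingertips stand robot.tip_extent ahead of it and the grasp point (between the pads) lies 3 mm ahead of it (robot.tip_extent is the distance from the TCP to the fingertips, in m); z points along the fingers, x is the direction in which the jaws open and shut, and the axes are right-handed (so a half turn about z gives the same grasp; the last joint's range is limited). The gripper opens to 87 mm and grips with 3 to 60 N. Pads are 19 mm wide; open, the fingers measure 117 mm over their backs; the gripper's body (75 mm by 190 mm) begins 51 mm behind the grasp point.
Start: joints at [-0.178, 0.527, 1.433, -0, 1.181, -0.178], TCP at [0.625, 0, 0.245] pointing down, gripper open.
Joint ranges: [-3.08, 3.08], [-0.75, 2.2], [0.22, 2.44], [-1.43, 4.57], [0, 2.65], [-2.85, 2.85]. Speed limits (rad/s): [2.79, 2.79, 3.14, 3.14, 3.14, 3.14].

INTERFACE

Orientations are given as a unit quaternion [x, y, z, w].
In Python, from rig import robot, cams gives the robot as it stands.
- The arm moves only by the tool carry_out, never from a script. Its argument "steps" is a list of rows, each a list of 3 entries, a list of its own where there are three numbers: the shift along the world's x, y, z in cm, then the turn about the world's z in degrees, then the closure, from 0 (fully open) to 1 (shut). In form: [[[dx, dy, dz], spin, fingers], ...]. A call has 1 to 10 rows; each row shifts and turns the pose as measured when the row begins; what a row does not reach is not made up. A row lasts 1/10 s, in which the tool goes at most 50 mm and 8.59 degrees, less where a joint would pass 70% of its speed; a pose out of reach is approached as far as the arm can. A call with a gripper value outside its range is refused whole. The fingers move at their own pace and stop on an object; "squeeze" is the grip in N (left out, the last holds). Time passes only in rows, so rows that do not move let the fingers close. It gives the time, the measured TCP pose, the force and the opening at its end, in the units of the state.
- robot.get_obs(): the state, without advancing time (a new reading comes with each control period).
- cams.camera(name): name is "scene" or "side" or "wrist"; returns a dict with "pixels" (384x512x3 uint8, red, green, blue), "fx", "fy", "cx", "cy" (pixels), "eye" and "rotation" of the camera in the world. Camera axes: x right, y up, looking along -z (the intrinsics and any distortion apply to the point x, -y, -z); pixel columns grow to the right and rows downward; lengths in m; the calibration is good to about 2 mm. A picture is of the moment at which its call begins. There is no depth.
- robot.hand_in(): hands the job in, once; it reports no verdict.
The state is a dict: "time": time; "q": joint angles; "joint_velocities": joint speeds; "joint_torque": joint torques, N m; "position": TCP position; "tool_rot": TCP orientation; "ft_force": force on the tool from outside, world axes, zero at the start; "moment": the same for the moment, N m; "grip_width": finger opening in m.
Only numpy, scipy, OpenCV 4.12 (cv2) and the standard library are available. Lean on these libraries where they do the work, as an engineer would, in place of code of your own. Each camera call takes 0.05 s, during which the arm holds its last target. There are 200 camera calls.

TASK

Fit the white light segment into the bayonet socket of the on-air signal light's foot: lugs into the entries, push it down against the sprung contact plate as far as it will go, a quarter turn clockwise, then let it rise until its lugs sit in the lock pockets. It is thin plastic on sprung contacts, so grip it gently, do not press hard once it is at the bottom, and leave everything else on the desk where it is. Do not let go: finish holding the light locked and upright, still in your grip, while I put in the locking screw.

Things in the scene. Friction and masses are not known exactly. Their poses are not given: they have to be found in the camera images.
- light: the light segment to fit: loose, 99 mm tall, standing upright on its metal neck (32 mm across, 19 mm long, foot tapered); then a grey collar 54 mm across at 19 to 29 mm height, a white ribbed diffuser, and a grey cap 47 mm across with a straight raised bar (44 x 6 x 3 mm) on top. Mass 0.11 to 0.21 kg. Origin: centre of the neck's underside; z up; x along the lugs and the bar, the same either way round
- light_grip (a point): point on the light's axis, 66 mm above its underside, in the upper half of the diffuser (50 mm across, 29 to 87 mm above the underside), the place to grip. It is thin: it takes about 20 to 40 N from each finger, and 120 N over both fingers together breaks it
- lug (a point): middle of one of the light's two lugs, which stick out of the neck on opposite sides (this point is 18 mm from the axis, the lug's end 21 mm); each is 6 mm wide and 5 mm high (4 to 9 mm above the underside)
- foot: the signal light's foot, screwed to the desk so it cannot move: flange 100 mm across, then a body 54 mm across, 100 mm tall in all, whose open top is the bayonet socket. Origin: centre of the underside, on the desk; z up; x points to the two entries for the lugs (at +x and -x; a rib outside, 4 mm proud, marks each), y to the two lock pockets (+y and -y)
- foot_rim (a point): centre of the socket's mouth, level with its rim. The well is 35 mm across, 1.5 mm wider than the neck all round. The light's underside stands 94 mm above the foot's underside when it first touches the sprung contact plate, 82.5 mm when that plate has bottomed (collar 1.5 mm above the rim), and 88 mm when locked (collar 7 mm above the rim)
- entry (a point): one entry, at rim height, 20 mm from the axis: a keyway open at the top, 10 to 13 mm wide, reaching 22.5 mm from the axis. From each entry a channel leads a quarter turn clockwise (seen from above), under a 6 mm lip, to a stop; the other way is solid. The light turns only with its underside at 85 mm or lower
- pocket (a point): where a lug's middle sits when locked: the lock pocket, a recess in the lip's underside 3 mm high and about 12 mm wide at the end of the channel. The light's x must then be within about 8 degrees of the foot's y; the stop is 10 degrees beyond it
- contact_plate: round sprung contact plate, 26 mm across, in the socket's well; origin: middle of its top, 94 mm above the foot's underside when free; the light's neck stands on it and pushes it straight down, 6 mm when locked, 11.5 mm at its bottom stop. It pushes up with about 3 N when first touched, 5.7 N when locked and 8.2 N at the bottom; pressing on it with 40 N breaks the contacts
- buzzer: bystander: the buzzer segment of the same signal light, standing on the desk: same neck, lugs and cap bar as the light but with a dark slotted grey body and only 67 mm tall. Origin: centre of its underside, z up. Leave it alone.
- xlr_a: bystander: steel barrel adapter, 19 mm thick, 70 mm long, lying on the desk; origin on the desk under its middle, x along it. Leave it alone.
- xlr_b: bystander: a second such barrel adapter, lying. Leave it alone.
- tee: bystander: small steel T-shaped adapter, 34 mm long, 15 mm high, lying. Leave it alone.
- screwdriver: bystander: black-handled screwdriver, 190 mm long, lying. Leave it alone.
- tape: bystander: black roll of tape, 110 mm across, 48 mm high, lying flat. Leave it alone.
- remote: bystander: black remote control, 46 x 165 x 18 mm, lying. Leave it alone.
- bottle: bystander: clear water bottle, 64 mm across, 190 mm tall, standing. Leave it alone.
Mind the look-alikes: they are no part of the job. What is shaped like the foot but brown or green is not meant.

How it is judged:
On the way, in this order (a step that is already met when the one before it is completed fails the run):
1. the light pushed down into the socket with its lugs in the entries, the springs compressed (horizontal distance between light and foot below 0.003 m and angle between light's own z axis and vertical below 0.07 rad and angle between the x axis of light and the x axis of foot, either way round below 0.25 rad and z of light in the frame of foot below 0.086 m), for 0.05 s.
2. the light turned a quarter turn under the lip, still pushed down (horizontal distance between light and foot below 0.003 m and angle between light's own z axis and vertical below 0.07 rad and angle between the x axis of light and the y axis of foot, either way round below 0.35 rad and z of light in the frame of foot below 0.086 m), for 0.05 s.
At the end, for the whole second after the job is handed in: the light is in the socket, within 3 mm of its axis and 4 degrees of upright, turned to within 11 degrees of the lock position, its underside 86.3 to 89.7 mm above the desk (lugs up in the pockets), at rest, and the fingers still grip it; nothing else has moved by more than 20 mm (horizontal distance between light and foot below 0.003 m and angle between light's own z axis and vertical below 0.07 rad and angle between the x axis of light and the y axis of foot, either way round below 0.2 rad and z of light in the frame of foot between 0.0863 and 0.0897 m and contact force between the fingers and light above 4 N and linear speed of light below 0.01 m/s and not (distance of buzzer from where it was at the start of the episode above 0.02 m) and not (distance of xlr_a from where it was at the start of the episode above 0.02 m) and not (distance of xlr_b from where it was at the start of the episode above 0.02 m) and not (distance of tee from where it was at the start of the episode above 0.02 m) and not (distance of screwdriver from where it was at the start of the episode above 0.02 m) and not (distance of tape from where it was at the start of the episode above 0.02 m) and not (distance of remote from where it was at the start of the episode above 0.02 m) and not (distance of bottle from where it was at the start of the episode above 0.02 m)); the arm keeps its last pose, push and grip.
It fails at once if the light squeezed with 120 N or more (both fingers together) (contact force between the fingers and light above 120 N).
It fails at once if the light pressed on the contact plate with more than 40 N (contact force between light and contact_plate above 40 N).
It fails at once if something else on the desk moved by more than 20 mm (distance of any of buzzer, xlr_a, xlr_b, tee, screwdriver, tape, remote, bottle from where it was at the start of the episode above 0.02 m).
It also fails if it takes over 45 s, if anything falls off the work surface, if the arm or the gripper's body presses on something with over 40 N, if the wrist force passes 120 N, or if a joint passes its speed limit or range.

## Working session

There is one attempt and no reset: what is moved stays moved. The work goes in short steps, Python scripts to look and compute and a tool call to move; the robot and the scene stay as the last step left them, time stands still between calls to the robot, and variables do not carry over. Pictures are saved under pics/ and viewed, about 8 in all and at most 12, crops included, and the job is handed in when it is done.

Besides the shell and the picture viewer there is one more tool, called after "Request:" as name(argument=value, ...) on one line, values as JSON. carry_out: Moves the arm, as the interface text tells. Its arguments: {"type":"object","properties":{"steps":{"type":"array"},"squeeze":{"type":"number"}},"required":["steps"]}

```bash
mkdir -p pics; cat > h.py <<'E'
import numpy as np, cv2
from rig import robot, cams
def snap(n,f=None):
    c=cams.camera(n); 
    if f: cv2.imwrite('pics/'+f,c['pixels'][...,::-1])
    return c
def ray(c,u,v):
    d=np.array([(u-c['cx'])/c['fx'],-(v-c['cy'])/c['fy'],-1.0])
    return np.array(c['eye']),np.array(c['rotation'])@d
def onz(c,u,v,z):
    e,d=ray(c,u,v); return e+d*(z-e[2])/d[2]
def proj(c,p):
    q=np.array(c['rotation']).T@(np.array(p)-c['eye']); return np.array([c['cx']-c['fx']*q[0]/q[2],c['cy']+c['fy']*q[1]/q[2]])
E
python3 - <<'E'
from h import *
a=snap('scene');b=snap('side');w=snap('wrist')
for c in (a,b,w): print({k:(np.round(v,4).tolist() if k!='pixels' else 0) for k,v in c.items()})
print(robot.get_obs(), robot.tip_extent)
cv2.imwrite('pics/a.png',a['pixels'][...,::-1]);cv2.imwrite('pics/b.png',b['pixels'][...,::-1]);cv2.imwrite('pics/w.png',w['pixels'][...,::-1])
im=[x['pixels'][...,::-1] for x in (a,b,w)]
m=np.zeros((600,800,3),np.uint8)
for i,x in enumerate(im):
    r,k=divmod(i,2); m[r*300:r*300+300,k*400:k*400+400]=cv2.resize(x,(400,300))
cv2.imwrite('pics/m.png',m)
E
```

```text
{'pixels': 0, 'fx': 369.3423, 'fy': 369.3423, 'cx': 255.0706, 'cy': 190.5513, 'eye': [0.9348, -0.5449, 0.7378], 'rotation': [0.3624, 0.1121, 0.2526, 0.8901]}
{'pixels': 0, 'fx': 380.2895, 'fy': 380.2895, 'cx': 254.7244, 'cy': 194.1682, 'eye': [0.5363, -0.6849, 0.8465], 'rotation': [0.3705, -0.0202, -0.0214, 0.9284]}
{'pixels': 0, 'fx': 338.1994, 'fy': 338.1994, 'cx': 252.037, 'cy': 188.2292, 'eye': [0.6245, 0.0814, 0.3845], 'rotation': [-0.1472, 0.0008, 0.0004, 0.9891]}
{'time': 0.15, 'q': array([-1.78489332e-01,  5.28267137e-01,  1.43361599e+00, -1.10296817e-05,
        1.18139908e+00, -1.78526637e-01]), 'joint_velocities': array([-0.0011792 , -0.00419691, -0.00348773, -0.00253073, -0.00041768,
       -0.00032921]), 'joint_torque': array([ 9.14956272e-04, -4.40429199e+01, -1.76841742e+01,  6.33679633e-02,
        5.52540855e-02, -1.06930895e-04]), 'position': array([6.24469571e-01, 1.28886234e-04, 2.43784936e-01]), 'tool_rot': array([ 9.99999643e-01,  2.07505950e-05, -8.32256159e-04, -1.44980181e-04]), 'ft_force': array([-0.50931424, -0.62890692, -0.06347914]), 'moment': array([ 0.01299214, -0.049371  , -0.00821428]), 'grip_width': 0.08686933063332647} 0.022
```

View pics/m.png

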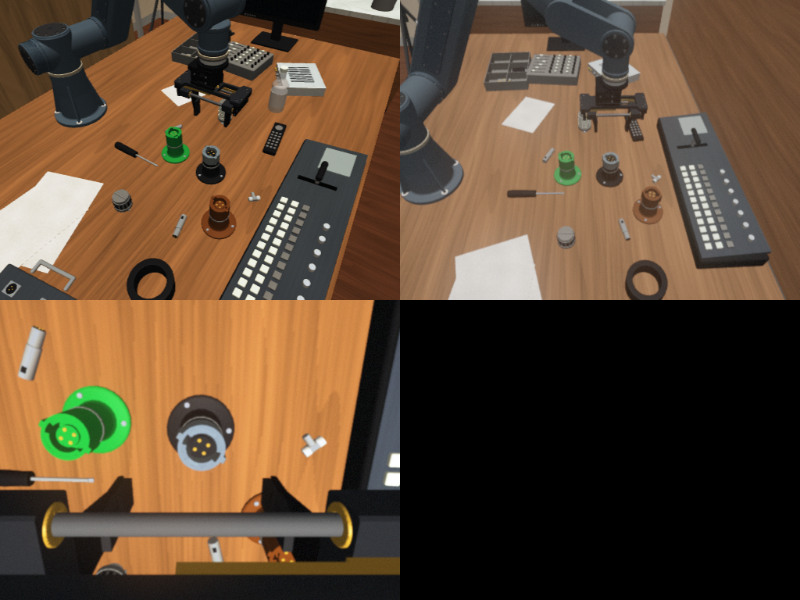

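The mosaic shows the grey foot at scene ~(268,205), with green (224,185) and brown (280,275) look-alike feet. The buzzer is at about (156,257). I don't see the light yet; it may be behind the gripper, so I'll crop there.

```bash
cat >> h.py <<'E'
from scipy.spatial.transform import Rotation as R
_s=snap
def snap(n,f=None):
    c=_s(n,f); c['rotation']=R.from_quat(c['rotation']).as_matrix(); return c
E
python3 - <<'E'
import cv2,numpy as np
a=cv2.imread('pics/a.png');b=cv2.imread('pics/b.png')
x=cv2.resize(a[40:240,200:440],(0,0),fx=1.66,fy=2,interpolation=3)
x=cv2.resize(a[40:190,200:400],(400,300),interpolation=3);y=cv2.resize(b[60:210,180:380],(400,300),interpolation=3)
x2=cv2.resize(a[180:330,120:320],(400,300),interpolation=3);y2=cv2.resize(b[180:330,170:370],(400,300),interpolation=3)
cv2.imwrite('pics/m2.png',np.vstack([np.hstack([x,y]),np.hstack([x2,y2])]))
E
```

```text
(no output)
```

View pics/m2.png

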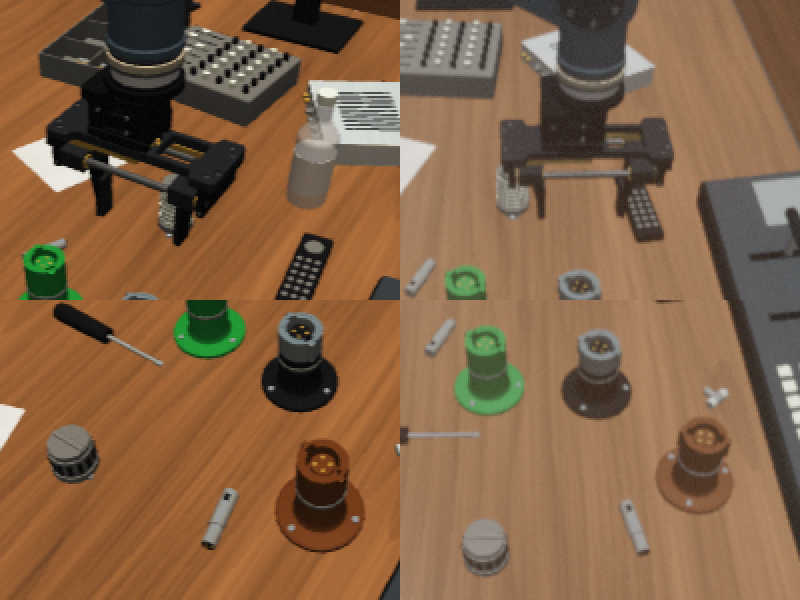

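Candidates for the light:
- White ribbed segment, half hidden behind the gripper: scene ~(287,147), side ~(236,155). I choose this one.
- Bottle: scene (357,125), rejected.
- Buzzer: scene (156,257), rejected because it's dark and short.

The foot is the grey one on a black flange, scene (270,208) and side (270,203). Next I'll triangulate both.

```bash
python3 - <<'E'
from h import *
a=snap('scene');b=snap('side');w=snap('wrist')
def tri(c1,p1,c2,p2):
    e1,d1=ray(c1,*p1);e2,d2=ray(c2,*p2)
    s=np.linalg.lstsq(np.c_[d1,-d2],e2-e1,rcond=None)[0]
    A=e1+s[0]*d1;B=e2+s[1]*d2; return (A+B)/2,np.linalg.norm(A-B)
# foot rim centre
print('rim',tri(a,(120+300/2,180+327/2-160),b,(170+199/2,180+(340-300)/2)))
print(onz(a,270,194,.1),onz(b,269.5,200,.1),onz(w,200*1.28,146*1.28,.1))
# light bottom centre and mid
print(onz(a,200+172/2,40+233/2,0), onz(b,180+114/2,60+214/2,0))
print('bottle',onz(a,200+306/2,40+203/2,0),'remote',onz(a,200+300/2,40+280/2,0),'buzz',onz(a,156,258,0),onz(b,212,305,0))
E
```

```text
rim (array([ 0.62682035, -0.01192112,  0.12538465]), np.float64(0.01673154226152685))
[ 0.62904677 -0.00926397  0.1       ] [6.29570709e-01 2.43189086e-05 1.00000000e-01] [ 0.62797112 -0.00418666  0.1       ]
[0.5418706  0.23860686 0.        ] [5.47057839e-01 2.42834058e-01 1.11022302e-16]
bottle [0.6899914  0.41392693 0.        ] remote [0.74904557 0.24149717 0.        ] buzz [ 0.45591626 -0.24950244  0.        ] [ 0.47604556 -0.24511175  0.        ]
```

Request:
carry_out(steps=[[[-1.4,4,0],0,0],[[-1.4,4,0],0,0],[[-1.4,4,0],0,0],[[-1.4,4,0],0,0],[[-1.4,4,0],0,0],[[-1,3,0],0,0],[[0,0,0],0,0],[[0,0,0],0,0]])

```text
time: 1.1
position: [0.542, 0.2357, 0.2438]
tool_rot: [1.0, -0.002, 0.001, 0.0]
ft_force: [-0.7, 0.3, -0.6]
grip_width: 0.0874
```

```bash
python3 - <<'E'
from h import *
a=snap('scene');b=snap('side');w=snap('wrist','w2.png')
print(robot.get_obs()['position'],w['eye'])
f=[cv2.resize(a['pixels'][60:285,200:500][...,::-1],(400,300)),cv2.resize(a['pixels'][170:245,220:320][...,::-1],(400,300),interpolation=3),cv2.resize(w['pixels'][...,::-1],(400,300)),cv2.resize(b['pixels'][160:235,220:320][...,::-1],(400,300),interpolation=3)]
cv2.imwrite('pics/m3.png',np.vstack([np.hstack(f[:2]),np.hstack(f[2:])]))
cv2.imwrite('pics/a3.png',a['pixels'][...,::-1]);cv2.imwrite('pics/b3.png',b['pixels'][...,::-1])
E
```

```text
[0.54273114 0.234361   0.24380509] [0.54257392 0.31614684 0.3845559 ]
```

View pics/m3.png

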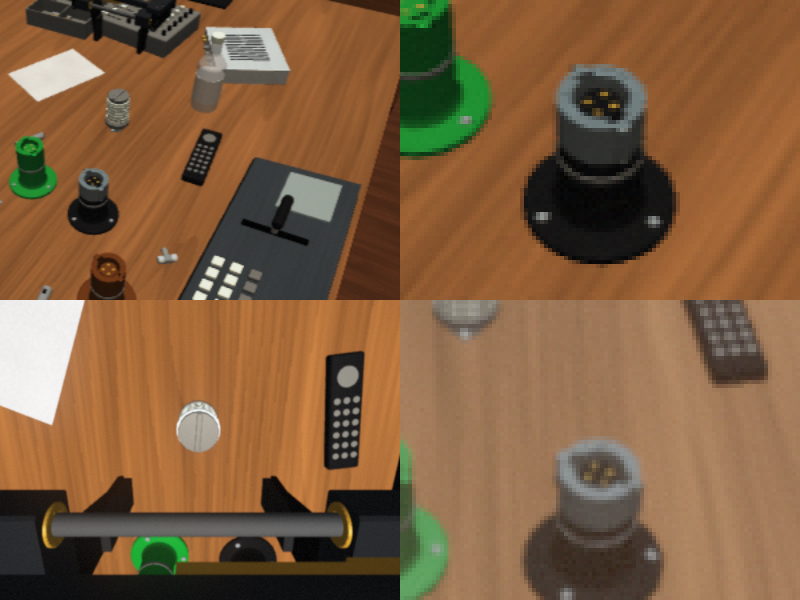

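The wrist view shows the light's cap at about (253,164), with its bar nearly along the image vertical. I'll fit the circles and take one close crop of the cap and the socket.

```bash
python3 - <<'E'
from h import *
w=snap('wrist')
im=w['pixels'][...,::-1].copy()
hsv=cv2.cvtColor(im,cv2.COLOR_BGR2HSV)
m=((hsv[...,1]<70)&(hsv[...,2]>70)).astype(np.uint8)*255
roi=np.zeros_like(m);roi[110:225,200:310]=m[110:225,200:310]
cs,_=cv2.findContours(roi,0,2);c=max(cs,key=cv2.contourArea);print('light blob',cv2.boundingRect(c))
w1=cv2.imread('pics/w.png');h1=cv2.cvtColor(w1,cv2.COLOR_BGR2HSV)
A=cv2.resize(im[105:215,200:310],(600,600),interpolation=3)[:,:400] if 0 else cv2.resize(im[114:214,203:303],(400,400),interpolation=2)
B=cv2.resize(w1[120:240,200:320],(400,400),interpolation=2)
cv2.imwrite('pics/m4.png',np.hstack([A,B]))
E
```

```text
light blob (225, 129, 57, 65)
```

View pics/m4.png

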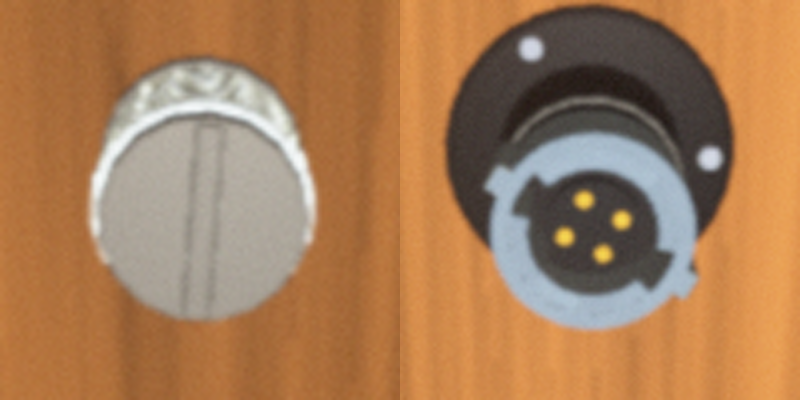

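```bash
python3 - <<'E'
from h import *
w=snap('wrist'); w1=dict(w,eye=np.array([.6245,.0814,.3845]),rotation=R.from_quat([-0.1472,0.0008,0.0004,0.9891]).as_matrix())
L=lambda x,y,z:onz(w,203+x/4-.5,114+y/4-.5,z)
F=lambda x,y,z:onz(w1,200+(x-400)*.3-.5,120+y*.3-.5,z)
print('light c',L(204.5,217,.096)); p,q=L(209,125,.099),L(198,317,.099); print('bar',p,q,(p+q)/2,np.degrees(np.arctan2(*(p-q)[1::-1])),np.linalg.norm(p-q))
print('foot c',F(593.5,230.5,.1))
for A,B in (((498,181),(688,284)),((530,196),(656,268))):
    p,q=F(*A,.1),F(*B,.1); print((p+q)/2,np.degrees(np.arctan2(*(q-p)[1::-1])),np.linalg.norm(p-q))
print(robot.get_obs()['position'],R.from_quat(robot.get_obs()['tool_rot']).as_matrix().round(4))
E
```

```text
light c [0.54457777 0.24610651 0.096     ]
bar [0.54562842 0.26687684 0.099     ] [0.54299659 0.2240896  0.099     ] [0.54431251 0.24548322 0.099     ] 86.48018113259525 0.042868105266191676
foot c [ 0.62891402 -0.00557973  0.1       ]
[ 0.62913135 -0.0063276   0.1       ] -29.443016035605737 0.0577849306555342
[ 0.62894486 -0.00608952  0.1       ] -30.74747105800048 0.03882667608617707
[0.54294173 0.23403022 0.24381668] [[ 1.0e+00 -7.7e-03  1.8e-03]
 [-7.7e-03 -1.0e+00 -4.0e-04]
 [ 1.8e-03  3.0e-04 -1.0e+00]]
```

Request:
carry_out(steps=[[[0.15,1.2,-3],0,0],[[0,0,-4],0,0],[[0,0,-4],0,0],[[0,0,-3],0,0],[[0,0,-2.5],0,0],[[0,0,-1],0,0],[[0,0,0],0,0]], squeeze=25)

```text
time: 2.05
position: [0.5513, 0.2393, 0.0657]
tool_rot: [1.0, -0.01, 0.006, -0.001]
ft_force: [-0.0, 0.4, -1.0]
grip_width: 0.087
```

Request:
carry_out(steps=[[[-0.7,0.65,0.3],1,0],[[0,0,0],0,0]])

```text
time: 2.25
position: [0.5454, 0.2457, 0.0705]
tool_rot: [1.0, -0.002, 0.007, -0.001]
ft_force: [-0.9, 0.6, -0.3]
grip_width: 0.087
```

Request:
carry_out(steps=[[[-0.1,0,-0.1],0,0.3],[[0,0,0],0,0.6],[[0,0,0],0,0.6],[[0,0,0],0,0.6],[[0,0,0],0,0.6],[[0,0,0],0,0.6]], squeeze=25)

```text
time: 2.85
position: [0.5466, 0.247, 0.0742]
tool_rot: [1.0, -0.001, 0.012, -0.002]
ft_force: [0.2, 0.2, -1.1]
grip_width: 0.0505
```

Request:
carry_out(steps=[[[0,0,3],0,0.6],[[0,0,4],0,0.6],[[0,0,4],0,0.6],[[0,0,2],0,0.6],[[0,0,0],0,0.6]])

```text
time: 3.35
position: [0.5437, 0.2459, 0.2049]
tool_rot: [1.0, -0.001, 0.007, -0.001]
ft_force: [0.2, 0.1, -1.7]
grip_width: 0.05
```

```bash
python3 - <<'E'
from h import *
o=robot.get_obs();print({k:np.round(v,4) for k,v in o.items()});print(R.from_quat(o['tool_rot']).as_matrix().round(4))
a=snap('scene','a5.png');b=snap('side','b5.png');w=snap('wrist','w5.png')
f=[cv2.resize(cv2.imread('pics/a5.png')[60:210,200:400],(400,300),interpolation=3),cv2.resize(cv2.imread('pics/b5.png')[60:210,160:360],(400,300),interpolation=3),cv2.resize(cv2.imread('pics/w5.png'),(400,300)),cv2.resize(cv2.imread('pics/w5.png')[120:300,130:370],(400,300))]
cv2.imwrite('pics/m5.png',np.vstack([np.hstack(f[:2]),np.hstack(f[2:])]))
E
```

```text
{'time': np.float64(3.35), 'q': array([ 0.2385,  0.5315,  1.5563, -0.0018,  1.0388,  0.2416]), 'joint_velocities': array([-0.0011,  0.013 ,  0.019 , -0.0006, -0.0147,  0.0004]), 'joint_torque': array([ 1.24700e-01, -4.36810e+01, -1.60166e+01,  6.05000e-02,
        2.31900e-01, -3.30000e-03]), 'position': array([0.5437, 0.2459, 0.2049]), 'tool_rot': array([ 1.    , -0.0011,  0.0075, -0.001 ]), 'ft_force': array([ 0.1806,  0.1067, -1.7283]), 'moment': array([0.0272, 0.0495, 0.0232]), 'grip_width': np.float64(0.05)}
[[ 0.9999 -0.0022  0.015 ]
 [-0.0022 -1.      0.002 ]
 [ 0.015  -0.002  -0.9999]]
```

View pics/m5.png

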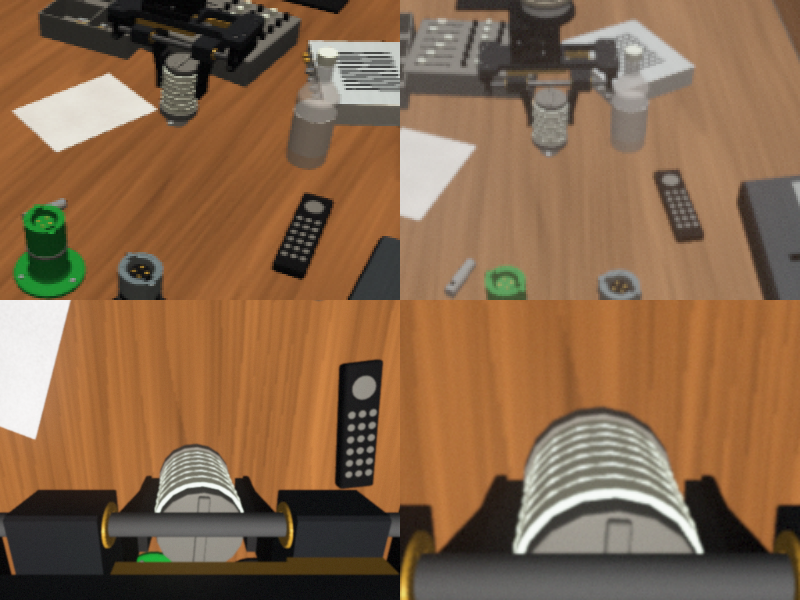

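The light is lifted and hangs upright in the grip. Now I'll carry it above the foot and turn it +63.5° so its lugs line up with the entries.

Request:
carry_out(steps=[[[0,0,2],8,0.6],[[1,-3,0],8,0.6],[[1,-4,0],8,0.6],[[1.5,-4,0],8,0.6],[[1.5,-4,0],8,0.6],[[1.5,-4,0],8,0.6],[[1,-3,0],8,0.6],[[0.5,-2,0],7,0.6],[[0,0,0],0,0.6]])

```text
time: 4.4
position: [0.612, -0.0037, 0.1988]
tool_rot: [0.84, 0.542, -0.015, -0.003]
ft_force: [-0.2, 0.8, -0.9]
grip_width: 0.0502
```

```bash
python3 - <<'E'
from h import *
o=robot.get_obs();print(o['position'],o['grip_width'],o['ft_force'],o['q'][5]);M=R.from_quat(o['tool_rot']).as_matrix();print(M.round(4),np.degrees(np.arctan2(M[1,0],M[0,0])))
E
```

```text
[ 0.61198934 -0.00371182  0.19879901] 0.0502182473379799 [-0.16218697  0.83395526 -0.91824785] -1.3201149869592481
[[ 0.4112  0.9111 -0.0287]
 [ 0.9113 -0.4116 -0.0102]
 [-0.0212 -0.022  -0.9995]] 65.71633128006046
```

Request:
carry_out(steps=[[[-4,0,0.5],0,0.6],[[0,0,0],0,0.6]])

```text
time: 4.6
position: [0.5666, -0.003, 0.1979]
tool_rot: [0.841, 0.54, -0.02, -0.009]
ft_force: [-0.9, -0.2, -1.1]
grip_width: 0.0499
```

```bash
cat > st.py <<'E'
from h import *
o=robot.get_obs();M=R.from_quat(o['tool_rot']).as_matrix()
print(o['time'],o['position'].round(4),o['grip_width'],o['ft_force'].round(2),o['moment'].round(3),'toolz',M[:,2].round(4),'yaw',np.degrees(np.arctan2(M[1,0],M[0,0])).round(2))
up=M@np.array([.024,-.004,-1]);print('light axis est (if vertical at grasp)',up.round(4))
E
python3 st.py
```

```text
4.6 [ 0.5666 -0.003   0.1979] 0.04988206000566086 [-0.91 -0.21 -1.12] [ 0.125 -0.148  0.028] toolz [-0.0425 -0.0063 -0.9991] yaw 65.41
light axis est (if vertical at grasp) [0.0489 0.0298 0.9987]
```

Request:
carry_out(steps=[[[5,0,0.3],0,0.6],[[0,0,0],0,0.6]])

```text
time: 4.8
position: [0.6115, -0.0005, 0.1963]
tool_rot: [0.842, 0.539, -0.024, -0.014]
ft_force: [0.6, -0.2, -1.3]
grip_width: 0.0499
```

```bash
python3 st.py
```

```text
4.8 [ 6.115e-01 -5.000e-04  1.963e-01] 0.04991199716287288 [ 0.63 -0.23 -1.33] [ 0.071 -0.097  0.011] toolz [-0.0551 -0.003  -0.9985] yaw 65.23
light axis est (if vertical at grasp) [0.0615 0.0265 0.9981]
```

Request:
carry_out(steps=[[[0,0,0],0,0.6],[[0,0,0],0,0.6],[[0,0,0],0,0.6]])

```text
time: 5.1
position: [0.6092, 0.0023, 0.1924]
tool_rot: [0.842, 0.538, -0.027, -0.017]
ft_force: [-1.6, -0.0, -1.2]
grip_width: 0.0504
```

```bash
python3 st.py
```

```text
5.1 [0.6092 0.0023 0.1924] 0.05039568468193349 [-1.62 -0.03 -1.17] [ 0.104 -0.072  0.031] toolz [-6.28e-02 -9.00e-04 -9.98e-01] yaw 65.22
light axis est (if vertical at grasp) [0.0692 0.0243 0.9976]
```

```bash
echo "print('q',o['q'].round(4),'tau',o['joint_torque'].round(2),'qd',o['joint_velocities'].round(4))">>st.py; python3 st.py | tail -1
```

```text
q [-0.1739  0.5907  1.478  -0.0129  1.1347 -1.3057] tau [ -0.05 -45.59 -16.33  -0.05   0.3   -0.  ] qd [ 0.0057  0.0055  0.0009  0.0003 -0.0113  0.0061]
```

Request:
carry_out(steps=[[[0.5,-0.2,1],0,0.6],[[0.5,-0.2,1],0,0.6],[[0.5,-0.2,1],0,0.6],[[0.5,0,1],0,0.6]])

```text
time: 5.5
position: [0.6289, -0.0036, 0.2349]
tool_rot: [0.842, 0.538, -0.028, -0.017]
ft_force: [-0.5, 0.4, -1.9]
grip_width: 0.0502
```

```bash
python3 st.py
```

```text
5.5 [ 0.6289 -0.0036  0.2349] 0.05016630758245134 [-0.46  0.4  -1.85] [ 0.065 -0.146 -0.012] toolz [-6.530e-02 -5.000e-04 -9.979e-01] yaw 65.21
light axis est (if vertical at grasp) [0.0718 0.0239 0.9974]
q [-0.1777  0.569   1.3835 -0.0126  1.2533 -1.3106] tau [ 0.000e+00 -4.618e+01 -1.728e+01 -7.000e-02  1.700e-01 -2.000e-02] qd [ 0.0165 -0.051  -0.2604  0.0054  0.2985  0.0122]
```

Request:
carry_out(steps=[[[0,0,0],0,0.6],[[0,0,0],0,0.6]])

```text
time: 5.7
position: [0.6315, -0.0043, 0.2383]
tool_rot: [0.842, 0.538, -0.025, -0.015]
ft_force: [0.1, -1.0, -2.1]
grip_width: 0.0501
```

```bash
python3 st.py
```

```text
5.7 [ 0.6315 -0.0043  0.2383] 0.050139595192648524 [ 0.05 -1.03 -2.14] [ 0.031 -0.181 -0.015] toolz [-0.0584 -0.0016 -0.9983] yaw 65.17
light axis est (if vertical at grasp) [0.0649 0.025  0.9979]
q [-0.178   0.5663  1.3782 -0.0125  1.2544 -1.3105] tau [ -0.06 -47.05 -18.57  -0.07   0.27  -0.  ] qd [ 0.0005 -0.014  -0.0259  0.0005  0.0037  0.003 ]
```

Request:
carry_out(steps=[[[0,0,0],0,0.6],[[0,0,0],0,0.6],[[0,0,0],0,0.6],[[0,0,0],0,0.6]])

```text
time: 6.1
position: [0.6302, -0.004, 0.2372]
tool_rot: [0.842, 0.538, -0.026, -0.016]
ft_force: [0.6, 0.1, -1.1]
grip_width: 0.05
```

```bash
python3 st.py
```

```text
6.1 [ 0.6302 -0.004   0.2372] 0.04997328851274339 [ 0.59  0.09 -1.11] [ 0.137 -0.104  0.042] toolz [-0.0613 -0.001  -0.9981] yaw 65.17
light axis est (if vertical at grasp) [0.0678 0.0244 0.9977]
q [-0.178   0.5668  1.3805 -0.0124  1.2546 -1.3105] tau [-1.000e-02 -4.657e+01 -1.806e+01 -6.000e-02  3.200e-01  0.000e+00] qd [ 0.0004  0.0021  0.0061  0.0015 -0.0011  0.0024]
```

Request:
carry_out(steps=[[[0,0,0.7],0,0.6],[[0,0,1.4],0,0.6],[[0,0,2.1],0,0.6],[[0,0,2.8],0,0.6],[[0,0,0],0,0.6],[[0,0,-3],0,0.6],[[0,0,-2.2],0,0.6],[[0,0,-1.4],0,0.6],[[0,0,-0.7],0,0.6],[[0,0,0],0,0.6]])

```text
time: 7.1
position: [0.6282, -0.0035, 0.2333]
tool_rot: [0.842, 0.538, -0.027, -0.017]
ft_force: [-0.6, -1.3, -0.7]
grip_width: 0.0504
```

```bash
python3 st.py
```

```text
7.1 [ 0.6282 -0.0035  0.2333] 0.05041585799972389 [-0.63 -1.25 -0.74] [ 0.113 -0.09  -0.021] toolz [-6.38e-02 -5.00e-04 -9.98e-01] yaw 65.18
light axis est (if vertical at grasp) [0.0703 0.0239 0.9975]
q [-0.1778  0.5691  1.3882 -0.0124  1.2471 -1.3104] tau [-2.000e-02 -4.628e+01 -1.787e+01 -6.000e-02  2.400e-01  0.000e+00] qd [ 0.0003  0.0011  0.0007  0.0001 -0.0002 -0.0002]
```

Request:
carry_out(steps=[[[0,0,4],0,0.6]])

```text
time: 7.2
position: [0.6244, -0.0029, 0.2676]
tool_rot: [0.842, 0.538, -0.032, -0.022]
ft_force: [-0.5, -0.4, -0.8]
grip_width: 0.0501
```

```bash
python3 st.py
```

```text
7.2 [ 0.6244 -0.0029  0.2676] 0.050069633085664186 [-0.53 -0.36 -0.78] [ 0.049 -0.123  0.033] toolz [-0.078   0.0021 -0.997 ] yaw 65.2
light axis est (if vertical at grasp) [0.0844 0.0214 0.9965]
q [-0.178   0.535   1.3506 -0.0121  1.3332 -1.3115] tau [ 8.000e-02 -4.451e+01 -1.803e+01 -6.000e-02 -4.800e-01  1.000e-02] qd [ 0.0014 -0.4476 -0.513   0.0041  0.8802 -0.0106]
```

Request:
carry_out(steps=[[[0,0,0],0,0.6]])

```text
time: 7.3
position: [0.6281, -0.0035, 0.2734]
tool_rot: [0.842, 0.538, -0.028, -0.018]
ft_force: [0.6, 0.7, -0.5]
grip_width: 0.05
```

```bash
python3 st.py
```

```text
7.3 [ 0.6281 -0.0035  0.2734] 0.05001490042234763 [ 0.64  0.74 -0.49] [ 0.1   -0.23   0.023] toolz [-6.590e-02 -1.000e-04 -9.978e-01] yaw 65.19
light axis est (if vertical at grasp) [0.0723 0.0236 0.9974]
q [-0.1778  0.5298  1.3428 -0.0121  1.3339 -1.3115] tau [  0.12 -43.01 -16.59  -0.07   0.92  -0.  ] qd [-0.0039  0.0899  0.1209  0.0004 -0.0334 -0.0012]
```

Request:
carry_out(steps=[[[0,0,0],0,0.6]])

```text
time: 7.4
position: [0.6279, -0.0034, 0.2734]
tool_rot: [0.842, 0.538, -0.028, -0.018]
ft_force: [-0.6, -1.1, -1.3]
grip_width: 0.0501
```

```bash
python3 st.py
```

```text
7.4 [ 0.6279 -0.0034  0.2734] 0.050121807659918374 [-0.59 -1.12 -1.29] [ 0.08  -0.098 -0.022] toolz [-0.0661 -0.     -0.9978] yaw 65.19
light axis est (if vertical at grasp) [0.0725 0.0235 0.9974]
q [-0.1778  0.5294  1.3434 -0.0121  1.3339 -1.3115] tau [ -0.06 -47.31 -20.16  -0.07   0.25  -0.  ] qd [ 0.003  -0.0425 -0.0676  0.0018  0.0008 -0.002 ]
```

Request:
carry_out(steps=[[[0,0,-4],0,0.6]])

```text
time: 7.5
position: [0.6329, -0.0042, 0.2395]
tool_rot: [0.842, 0.538, -0.022, -0.012]
ft_force: [1.2, 0.5, -1.3]
grip_width: 0.0499
```

```bash
python3 st.py
```

```text
7.5 [ 0.6329 -0.0042  0.2395] 0.049934814252491334 [ 1.16  0.5  -1.27] [ 0.04  -0.189 -0.01 ] toolz [-0.0494 -0.003  -0.9988] yaw 65.18
light axis est (if vertical at grasp) [0.0559 0.0265 0.9984]
q [-0.1776  0.5633  1.3797 -0.0124  1.2468 -1.3104] tau [ 5.000e-01 -4.889e+01 -1.744e+01 -6.000e-02  1.560e+00 -1.000e-02] qd [-0.0038  0.4625  0.5333 -0.0016 -0.8937  0.0104]
```

Request:
carry_out(steps=[[[0,0,0],0,0.6]])

```text
time: 7.6
position: [0.6288, -0.0036, 0.2342]
tool_rot: [0.842, 0.538, -0.026, -0.016]
ft_force: [-1.6, -0.0, -2.1]
grip_width: 0.0501
```

```bash
python3 st.py
```

```text
7.6 [ 0.6288 -0.0036  0.2342] 0.05009159314245372 [-1.61 -0.01 -2.06] [0.1   0.045 0.032] toolz [-6.180e-02 -8.000e-04 -9.981e-01] yaw 65.18
light axis est (if vertical at grasp) [0.0682 0.0243 0.9977]
q [-0.1778  0.5682  1.387  -0.0124  1.2471 -1.3104] tau [ -0.26 -49.25 -20.6   -0.06  -0.39   0.  ] qd [ 0.0045 -0.1015 -0.1416  0.001   0.029  -0.0004]
```

The idle tests show that a few hundredths of a radian of tool tilt have built up, because every row starts from the measured pose. The moves can't correct tilt. Instead I'll set the light down on the free desk next to the foot, let it stand upright, and grip it again with the jaws square to the tilt.

Request:
carry_out(steps=[[[0,2,0],5,0.6],[[0,3,0],5,0.6],[[0,3,0],5,0.6],[[0,3,0],5,0.6],[[0,2,0],4,0.6],[[0,1,0],0,0.6],[[0,0,0],0,0.6]])

```text
time: 8.3
position: [0.6312, 0.1396, 0.2404]
tool_rot: [0.708, 0.706, -0.027, -0.008]
ft_force: [0.1, -1.4, -1.9]
grip_width: 0.0499
```

```bash
python3 st.py
```

```text
8.3 [0.6312 0.1396 0.2404] 0.04985418520777513 [ 0.11 -1.4  -1.86] [ 0.101 -0.101  0.027] toolz [-0.0496 -0.0268 -0.9984] yaw 89.86
light axis est (if vertical at grasp) [0.0457 0.0508 0.998 ]
q [ 0.0558  0.583   1.3382 -0.0251  1.2715 -1.504 ] tau [ 7.400e-01 -4.752e+01 -1.847e+01  0.000e+00  2.700e-01  3.000e-02] qd [-0.0048 -0.0071 -0.0077 -0.0219  0.0098 -0.0058]
```

Request:
carry_out(steps=[[[0,0,-2],5,0.6],[[0,0,-3],5,0.6],[[0,0,-3],5,0.6],[[0,0,-3],5,0.6],[[0,0,-2],0,0.6],[[0,0,-1],0,0.6],[[0,0,-0.5],0,0.6],[[0,0,0],0,0.6]])

```text
time: 9.1
position: [0.6362, 0.1307, 0.0969]
tool_rot: [0.575, 0.818, -0.025, 0.002]
ft_force: [-0.5, 0.4, -1.4]
grip_width: 0.0498
```

```bash
python3 st.py
```

```text
9.1 [0.6362 0.1307 0.0969] 0.049795366022767504 [-0.5   0.36 -1.37] [ 0.171 -0.015 -0.02 ] toolz [-0.0263 -0.0428 -0.9987] yaw 109.8
light axis est (if vertical at grasp) [0.0144 0.064  0.9981]
q [ 0.0492  0.7518  1.4518 -0.0504  0.967  -1.8374] tau [ -0.05 -49.64 -13.9   -0.18   0.11  -0.  ] qd [-0.0093 -0.0097 -0.0126 -0.0021  0.0072  0.0033]
```

Request:
carry_out(steps=[[[0,0,-0.8],0,0.6],[[0,0,-0.6],0,0.6],[[0,0,-0.3],0,0.6],[[0,0,-0.2],0,0.6]])

```text
time: 9.5
position: [0.6391, 0.1302, 0.0803]
tool_rot: [0.576, 0.817, -0.023, 0.004]
ft_force: [-0.3, -0.4, -0.6]
grip_width: 0.0505
```

```bash
python3 st.py
```

```text
9.5 [0.6391 0.1302 0.0803] 0.050515060085041245 [-0.35 -0.39 -0.56] [ 0.207 -0.     0.024] toolz [-0.019  -0.0427 -0.9989] yaw 109.72
light axis est (if vertical at grasp) [0.0072 0.0639 0.9982]
q [ 0.0484  0.7754  1.4568 -0.052   0.9311 -1.8346] tau [ -0.07 -50.6  -13.48  -0.18   0.16  -0.  ] qd [ 0.0013  0.0242  0.005  -0.0011 -0.04    0.0014]
```

Request:
carry_out(steps=[[[0,0,-0.3],0,0.6],[[0,0,-0.2],0,0.6]])

```text
time: 9.7
position: [0.6394, 0.1305, 0.0754]
tool_rot: [0.575, 0.817, -0.023, 0.005]
ft_force: [-1.2, -0.2, -1.5]
grip_width: 0.0496
```

Request:
carry_out(steps=[[[0,0,-0.2],0,0.6]])

```text
time: 9.8
position: [0.64, 0.1306, 0.0743]
tool_rot: [0.575, 0.818, -0.022, 0.006]
ft_force: [-1.7, -0.2, 11.4]
grip_width: 0.0501
```

Request:
carry_out(steps=[[[0,0,-0.2],0,0.6]])

```text
time: 9.9
position: [0.641, 0.1306, 0.0742]
tool_rot: [0.575, 0.818, -0.022, 0.006]
ft_force: [-2.1, -0.2, 12.1]
grip_width: 0.0499
```

```bash
python3 st.py
```

```text
9.9 [0.641  0.1306 0.0742] 0.04988379966652307 [-2.09 -0.21 12.08] [ 0.094  0.426 -0.025] toolz [-0.0143 -0.0429 -0.999 ] yaw 109.75
light axis est (if vertical at grasp) [0.0025 0.0641 0.9982]
q [ 0.049   0.7846  1.4572 -0.0531  0.9169 -1.8334] tau [ -0.23 -43.15 -11.69  -0.09  -0.53  -0.  ] qd [ 0.0014  0.0051 -0.0076 -0.0051 -0.0214  0.0032]
```

Touchdown on the desk came at TCP z=0.0742 with 12 N. Pressing gently shifts the tilt towards +x by about 0.005 rad per row, so I can use that. I'll lift slightly, spin so the tilt points along −x, and press again.

Request:
carry_out(steps=[[[0,0,0.5],0,0.6],[[0,0,0.5],-8,0.6],[[0,0,0],-8,0.6],[[0,0,0],-8,0.6],[[0,0,0],-8,0.6],[[0,0,0],-8,0.6],[[0,0,0],-8,0.6],[[0,0,0],-8,0.6],[[0,0,0],-8,0.6],[[0,0,0],-6,0.6]])

```text
time: 10.9
position: [0.6417, 0.1315, 0.0866]
tool_rot: [0.948, 0.317, -0.021, -0.006]
ft_force: [-0.2, -0.2, -1.9]
grip_width: 0.0498
```

```bash
python3 st.py
```

```text
10.9 [0.6417 0.1315 0.0866] 0.04984520063938668 [-0.25 -0.21 -1.89] [ 0.086 -0.037 -0.002] toolz [-0.043  -0.0011 -0.9991] yaw 36.94
light axis est (if vertical at grasp) [0.0598 0.0187 0.9983]
q [ 3.1700e-02  7.7400e-01  1.4347e+00  3.0000e-04  9.7600e-01 -6.1280e-01] tau [  0.07 -50.83 -13.81   0.     0.25  -0.59] qd [-1.8500e-02 -2.4000e-03  4.6000e-03  5.6200e-02  6.0000e-04  1.0246e+00]
```

Request:
carry_out(steps=[[[0,0,-0.5],0,0.6],[[0,0,-0.4],0,0.6],[[0,0,-0.3],0,0.6],[[0,0,-0.2],0,0.6],[[0,0,-0.2],0,0.6],[[0,0,-0.2],0,0.6]])

```text
time: 11.5
position: [0.6423, 0.1312, 0.0741]
tool_rot: [0.947, 0.321, -0.02, -0.005]
ft_force: [-3.0, -0.5, 9.8]
grip_width: 0.05
```

```bash
python3 st.py
```

```text
11.5 [0.6423 0.1312 0.0741] 0.05000828292422732 [-2.97 -0.46  9.8 ] [-0.086  0.572 -0.009] toolz [-0.042  -0.003  -0.9991] yaw 37.46
light axis est (if vertical at grasp) [0.0586 0.0208 0.9984]
q [ 0.032   0.7915  1.4384 -0.002   0.9538 -0.6202] tau [-1.500e-01 -4.475e+01 -1.286e+01  1.100e-01 -8.400e-01 -1.000e-02] qd [ 0.0014 -0.0003 -0.003  -0.0052  0.001  -0.0111]
```

Request:
carry_out(steps=[[[0.1,0,-0.2],0,0.6],[[0.1,0,-0.2],0,0.6],[[0.1,0,-0.2],0,0.6]])

```text
time: 11.8
position: [0.6429, 0.1309, 0.0741]
tool_rot: [0.946, 0.323, -0.023, -0.005]
ft_force: [-3.6, -1.4, 11.1]
grip_width: 0.0499
```

```bash
python3 st.py
```

```text
11.8 [0.6429 0.1309 0.0741] 0.049880900326755316 [-3.62 -1.42 11.11] [-0.028  0.875 -0.004] toolz [-0.0476 -0.0048 -0.9989] yaw 37.76
light axis est (if vertical at grasp) [0.0641 0.0226 0.998 ]
q [ 0.0323  0.7939  1.4322 -0.004   0.9633 -0.6239] tau [-2.200e-01 -4.434e+01 -1.335e+01  1.200e-01 -1.310e+00 -2.000e-02] qd [ 0.0016  0.0083 -0.0226 -0.0045  0.0308 -0.0119]
```

Request:
carry_out(steps=[[[-0.3,0,-0.2],0,0.6],[[-0.3,0,-0.2],0,0.6],[[-0.3,0,-0.2],0,0.6],[[-0.3,0,-0.2],0,0.6]])

```text
time: 12.2
position: [0.64, 0.132, 0.074]
tool_rot: [0.945, 0.326, -0.012, -0.002]
ft_force: [1.1, -0.6, 5.3]
grip_width: 0.0497
```

```bash
python3 st.py
```

```text
12.2 [0.64  0.132 0.074] 0.049679003586028635 [ 1.08 -0.64  5.33] [-0.085 -0.283 -0.011] toolz [-0.0237 -0.0033 -0.9997] yaw 38.04
light axis est (if vertical at grasp) [0.0401 0.0212 0.9993]
q [ 0.0337  0.7842  1.4584 -0.0031  0.9229 -0.6281] tau [ 4.200e-01 -4.564e+01 -1.100e+01  1.400e-01  5.700e-01 -1.000e-02] qd [ 0.0006 -0.0228  0.0646 -0.0039 -0.1047 -0.0095]
```

Dragging towards −x while pressing lightly brings the tool upright. A few more rows of that.

Request:
carry_out(steps=[[[-0.3,0,-0.2],0,0.6],[[-0.3,0,-0.2],0,0.6],[[-0.3,0,-0.2],0,0.6]])

```text
time: 12.5
position: [0.6386, 0.1319, 0.0739]
tool_rot: [0.945, 0.328, -0.003, 0.001]
ft_force: [1.4, -0.5, 6.1]
grip_width: 0.05
```

```bash
python3 st.py
```

```text
12.5 [0.6386 0.1319 0.0739] 0.04998218953547148 [ 1.35 -0.49  6.12] [-0.058 -0.286 -0.019] toolz [-0.0042 -0.0036 -1.    ] yaw 38.28
light axis est (if vertical at grasp) [0.0206 0.0216 0.9999]
q [ 0.0342  0.7774  1.4772 -0.0044  0.8912 -0.6311] tau [ 3.500e-01 -4.528e+01 -1.088e+01  1.000e-01  5.200e-01 -1.000e-02] qd [ 0.0018 -0.022   0.0624 -0.0044 -0.1046 -0.0102]
```

The tool is now vertical. I'll release and re-grip so the light stands true in the jaws.

Request:
carry_out(steps=[[[0,0,0],0,0.3],[[0,0,0],0,0.3],[[0,0,0],0,0.3]], squeeze=25)

```text
time: 12.8
position: [0.639, 0.132, 0.0745]
tool_rot: [0.944, 0.329, -0.002, 0.001]
ft_force: [0.1, -0.1, 0.3]
grip_width: 0.06
```

```bash
python3 st.py
```

```text
12.8 [0.639  0.132  0.0745] 0.05997803086239875 [ 0.07 -0.14  0.28] [ 0.037 -0.071 -0.036] toolz [-0.0032 -0.0037 -1.    ] yaw 38.43
light axis est (if vertical at grasp) [0.0195 0.0218 0.9999]
q [ 0.0344  0.7767  1.4767 -0.0046  0.8914 -0.6333] tau [-1.000e-02 -4.966e+01 -1.289e+01  2.000e-02  8.000e-02  0.000e+00] qd [-0.0002  0.0029 -0.0009 -0.0005  0.0031 -0.0048]
```

Request:
carry_out(steps=[[[0,0,0],0,0.6],[[0,0,0],0,0.6],[[0,0,0],0,0.6],[[0,0,0],0,0.6]], squeeze=25)

```text
time: 13.2
position: [0.6383, 0.132, 0.0737]
tool_rot: [0.944, 0.329, -0.003, 0.001]
ft_force: [-0.6, -0.0, 1.4]
grip_width: 0.05
```

```bash
python3 st.py
```

```text
13.2 [0.6383 0.132  0.0737] 0.05002934792741223 [-0.6  -0.    1.42] [ 0.011  0.005 -0.014] toolz [-0.0055 -0.004  -1.    ] yaw 38.47
light axis est (if vertical at grasp) [0.0218 0.0221 0.9998]
q [ 0.0345  0.7778  1.4772 -0.0049  0.8923 -0.6339] tau [ 6.000e-02 -4.862e+01 -1.263e+01  5.000e-02  2.000e-02 -0.000e+00] qd [ 0.     -0.001  -0.0031 -0.0013 -0.0011 -0.0011]
```

Request:
carry_out(steps=[[[0,0,1],0,0.6],[[0,0,2],0,0.6],[[0,0,3],0,0.6],[[0,0,3],0,0.6],[[0,0,2],0,0.6],[[0,0,1],0,0.6],[[0,0,0],0,0.6]])

```text
time: 13.9
position: [0.6354, 0.1322, 0.1978]
tool_rot: [0.944, 0.329, -0.006, -0.0]
ft_force: [0.6, 0.4, -1.5]
grip_width: 0.0497
```

```bash
python3 st.py
```

```text
13.9 [0.6354 0.1322 0.1978] 0.04966391854521698 [ 0.63  0.42 -1.54] [ 0.068 -0.069 -0.04 ] toolz [-0.011  -0.0035 -0.9999] yaw 38.47
light axis est (if vertical at grasp) [0.0273 0.0216 0.9997]
q [ 0.0346  0.6157  1.4047 -0.0035  1.1323 -0.6353] tau [ 7.000e-02 -4.812e+01 -1.706e+01  2.000e-02  2.600e-01 -0.000e+00] qd [ 0.0016  0.0024  0.0139  0.0019 -0.0043  0.0009]
```

Request:
carry_out(steps=[[[0,-1.5,0],5,0.6],[[0,-2.5,0],5,0.6],[[0,-3,0],5,0.6],[[-0.2,-3,0],5,0.6],[[-0.2,-2,0],4,0.6],[[-0.2,-1,0],1,0.6],[[0,0,0],0,0.6]])

```text
time: 14.6
position: [0.6238, -0.0007, 0.1893]
tool_rot: [0.845, 0.535, -0.011, -0.003]
ft_force: [-0.3, 0.1, -1.2]
grip_width: 0.05
```

```bash
python3 st.py; python3 - <<'E'
from h import *
w=snap('wrist','w6.png');a=snap('scene','a6.png');b=snap('side','b6.png')
A=cv2.resize(cv2.imread('pics/w6.png')[150:350,140:360],(440,400),interpolation=2)
x=cv2.imread('pics/a6.png')[90:240,220:330];y=cv2.imread('pics/b6.png')[90:240,220:330]
B=np.hstack([cv2.resize(x,(0,0),fx=1.6,fy=2.67,interpolation=2)[:400],cv2.resize(y,(0,0),fx=1.6,fy=2.67,interpolation=2)[:400]])
cv2.imwrite('pics/m6.png',np.hstack([A,B]));print(B.shape)
E
```

```text
14.6 [ 0.6238 -0.0007  0.1893] 0.05000675438115552 [-0.29  0.07 -1.22] [ 0.056 -0.102  0.031] toolz [-0.0229 -0.0068 -0.9997] yaw 64.67
light axis est (if vertical at grasp) [0.0296 0.0302 0.9994]
q [-0.1751  0.5979  1.4713 -0.012   1.0937 -1.298 ] tau [ -0.55 -46.43 -16.37  -0.16   0.16  -0.13] qd [ 0.0005  0.0159  0.0091  0.0169 -0.0044  0.0023]
(400, 352, 3)
```

View pics/m6.png

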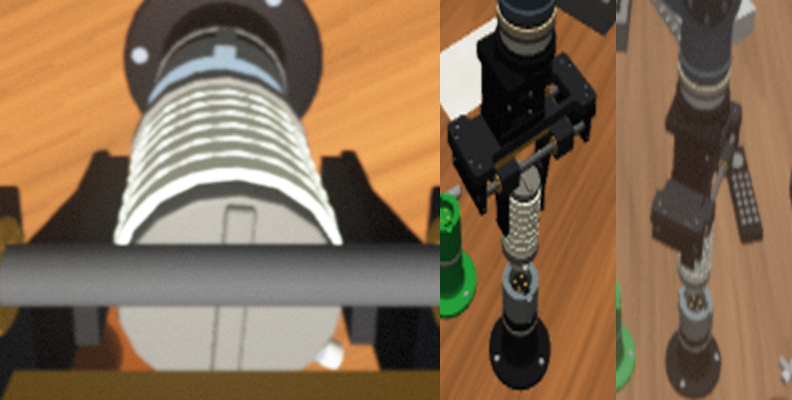

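The wrist view shows the bar lined up with the near entry rib. Its end is at crop (240,206), it passes (229,368), and the rib is at crop (225,50). I'll work out the angle and the axis position.

```bash
python3 - <<'E'
from h import *
o=robot.get_obs();M=R.from_quat(o['tool_rot']).as_matrix();p=o['position']
w=snap('wrist')
g=lambda x,y,z:onz(w,140+x/2-.25,150+y/2-.25,z)
zt=p[2]-.0737+.099
e=g(240.5,206,zt);b=g(229,366,zt);d=(e-b)/np.linalg.norm(e-b)
print('bar ang',np.degrees(np.arctan2(d[1],d[0])))
cap=(e-d*.022); print('top axis from bar end',cap)
l,r=g(118,312,zt-.003),g(343,312,zt-.003);print('chord mid',(l+r)/2,np.linalg.norm(l-r))
# perpendicular foot of chord mid: axis along normal
up=np.array([-M[0,2],-M[1,2],-M[2,2]])
print('tool axis at top height',p+M[:,2]*(p[2]-zt)); print('at underside',p+M[:,2]*.0737)
rib=g(226,48,.1);print('rib',rib,'from foot c',rib-np.array([.629,-.006,.1]))
print('ang',np.degrees(np.arctan2(rib[1]+.006,rib[0]-.629)))
E
```

```text
bar ang 151.4436235232696
top axis from bar end [0.6278351  0.00298514 0.21519672]
chord mid [0.63067886 0.0009514  0.21219672] 0.04604366534862517
tool axis at top height [0.62493901 0.00151362 0.21519032]
at underside [0.62279899 0.00089747 0.11621537]
rib [0.60394381 0.01101727 0.1       ] from foot c [-0.02505619  0.01701727  0.        ]
ang 145.81705493476733
```

Request:
carry_out(steps=[[[0.4,-0.4,-0.2],0,0.6],[[0.3,-0.3,-0.2],-1,0.6],[[0,0,-0.1],0,0.6]])

```text
time: 15.1
position: [0.6327, -0.0036, 0.1849]
tool_rot: [0.849, 0.529, -0.01, -0.003]
ft_force: [-0.1, -0.5, -1.5]
grip_width: 0.0495
```

```bash
python3 st.py; python3 - <<'E'
from h import *
o=robot.get_obs();M=R.from_quat(o['tool_rot']).as_matrix();print('underside pred',o['position']+M[:,2]*.0737)
a=snap('scene','a7.png');b=snap('side','b7.png')
for c in (a,b): print(proj(c,o['position']+M[:,2]*.0737),proj(c,[.629,-.006,.1]),proj(c,o['position']+M[:,2]*.045))
x=cv2.imread('pics/a7.png')[140:220,230:310];y=cv2.imread('pics/b7.png')[150:230,230:310]
cv2.imwrite('pics/m7.png',np.hstack([cv2.resize(x,(400,400),interpolation=2),cv2.resize(y,(400,400),interpolation=2)]))
E
```

```text
15.1 [ 0.6327 -0.0036  0.1849] 0.04949806713657421 [-0.09 -0.55 -1.49] [ 0.046 -0.007  0.066] toolz [-0.02   -0.0059 -0.9998] yaw 63.89
light axis est (if vertical at grasp) [0.027  0.0292 0.9995]
q [-0.1777  0.6133  1.4534 -0.0106  1.0936 -1.2878] tau [-3.000e-02 -4.687e+01 -1.638e+01 -5.000e-02  1.600e-01  4.000e-02] qd [ 0.0104  0.0118  0.0103  0.0015 -0.0186 -0.003 ]
underside pred [ 0.63123545 -0.00402064  0.11124547]
[271.96462263 189.71048737] [270.67128347 193.15783975] [272.41232658 181.09091969]
[270.46306066 198.22628389] [269.47073979 201.66901485] [271.24936408 190.62755925]
```

View pics/m7.png

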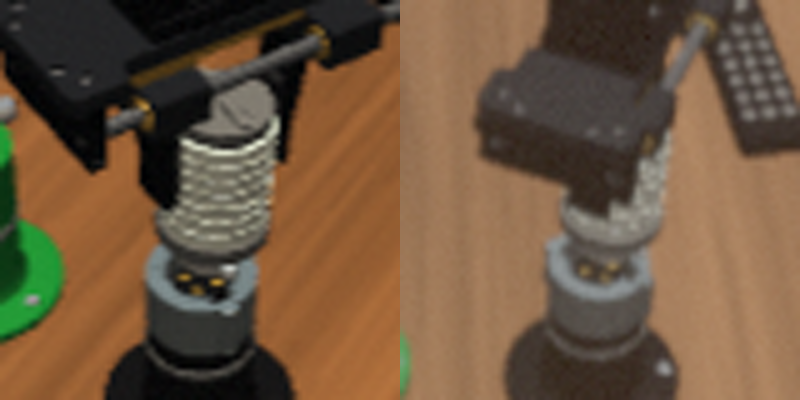

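The light's collar sits right of the rim by 2.2 px in the scene view (272.5 against 270.3) and by 2.7 px in the side view (272.3 against 269.6). I'll solve for the offset.

```bash
python3 - <<'E'
from h import *
a=snap('scene');b=snap('side')
F=np.array([.629,-.006,0]);zc=.1849-.0737+.022
J=[];r=[]
for c,du in ((a,2.2),(b,2.7)):
    f=lambda dx,dy:proj(c,F+[dx,dy,zc])[0]
    u0=proj(c,F+[0,0,.098])[0]
    J.append([(f(.005,0)-f(0,0))/.005,(f(0,.005)-f(0,0))/.005]); r.append(du-(f(0,0)-u0)); print('vertical shift px',f(0,0)-u0,J[-1])
print('light collar - foot (m):',np.linalg.solve(J,r))
E
```

```text
vertical shift px 0.20326532668838126 [np.float64(369.679855725758), np.float64(215.2491132754335)]
vertical shift px 0.6714795644927563 [np.float64(383.20643283148), np.float64(-31.650981376742493)]
light collar - foot (m): [0.00530693 0.000162  ]
```

Request:
carry_out(steps=[[[-0.25,-0.1,-0.2],0,0.6],[[-0.2,-0.1,-0.2],0,0.6]])

```text
time: 15.5
position: [0.6275, -0.0053, 0.1813]
tool_rot: [0.848, 0.529, -0.01, -0.003]
ft_force: [0.7, -0.8, -1.2]
grip_width: 0.05
```

```bash
python3 st.py
```

```text
15.5 [ 0.6275 -0.0053  0.1813] 0.05003550661863331 [ 0.66 -0.78 -1.22] [ 0.079 -0.089  0.02 ] toolz [-0.0199 -0.0059 -0.9998] yaw 63.94
light axis est (if vertical at grasp) [0.0268 0.0292 0.9995]
q [-0.182   0.6112  1.4704 -0.0106  1.0784 -1.2928] tau [ 1.100e-01 -4.664e+01 -1.640e+01 -4.000e-02  1.900e-01  1.000e-02] qd [-0.0216 -0.0025  0.0689  0.     -0.0763 -0.0214]
```

Request:
carry_out(steps=[[[0,0,-0.4],0,0.6],[[0,0,-0.3],0,0.6]])

```text
time: 15.7
position: [0.627, -0.0055, 0.174]
tool_rot: [0.848, 0.529, -0.01, -0.003]
ft_force: [-0.4, 0.5, -1.4]
grip_width: 0.0497
```

Request:
carry_out(steps=[[[0,0,-0.2],0,0.6]])

```text
time: 15.8
position: [0.6268, -0.0055, 0.1716]
tool_rot: [0.848, 0.529, -0.01, -0.003]
ft_force: [0.2, 0.3, -1.6]
grip_width: 0.0497
```

Request:
carry_out(steps=[[[0,0,-0.2],0,0.6]])

```text
time: 15.9
position: [0.6272, -0.0054, 0.1695]
tool_rot: [0.848, 0.529, -0.01, -0.003]
ft_force: [0.8, 1.2, 1.8]
grip_width: 0.0496
```

```bash
python3 st.py
```

```text
15.9 [ 0.6272 -0.0054  0.1695] 0.049612213370467964 [0.81 1.2  1.81] [ 0.395 -0.214 -0.067] toolz [-0.0195 -0.0053 -0.9998] yaw 63.9
light axis est (if vertical at grasp) [0.0264 0.0286 0.9995]
q [-0.1824  0.6253  1.4809 -0.0101  1.0536 -1.2926] tau [ -0.84 -44.73 -14.39  -0.48   0.39  -0.  ] qd [ 0.0037  0.0215  0.004   0.0151 -0.0514 -0.0004]
```

Request:
carry_out(steps=[[[0.07,0.12,-0.1],0,0.6]])

```text
time: 16.0
position: [0.628, -0.0042, 0.1684]
tool_rot: [0.849, 0.529, -0.01, -0.003]
ft_force: [-0.4, 0.1, -1.3]
grip_width: 0.0494
```

Request:
carry_out(steps=[[[0.03,0.03,-0.2],0,0.6]])

```text
time: 16.1
position: [0.6285, -0.004, 0.1667]
tool_rot: [0.848, 0.529, -0.01, -0.003]
ft_force: [-1.8, 0.1, 2.7]
grip_width: 0.0497
```

Request:
carry_out(steps=[[[0,0,-0.2],0,0.6]])

```text
time: 16.2
position: [0.6286, -0.004, 0.165]
tool_rot: [0.848, 0.529, -0.01, -0.002]
ft_force: [-1.7, -0.2, 2.8]
grip_width: 0.0499
```

```bash
python3 st.py
```

```text
16.2 [ 0.6286 -0.004   0.165 ] 0.04988504691316245 [-1.72 -0.25  2.84] [0.086 0.17  0.012] toolz [-0.0189 -0.0061 -0.9998] yaw 63.92
light axis est (if vertical at grasp) [0.0259 0.0294 0.9995]
q [-0.1796  0.6326  1.481  -0.0109  1.0456 -1.2896] tau [ 1.100e-01 -4.453e+01 -1.507e+01  4.000e-02 -1.600e-01  0.000e+00] qd [ 0.0009  0.0221  0.01   -0.0029 -0.0358  0.    ]
```

The underside is at about 91 mm and the spring force matches the plate, so the lugs have entered. I'll keep pressing in small steps.

Request:
carry_out(steps=[[[-0.07,0,-0.2],0,0.6],[[0,0,-0.2],0,0.6]])

```text
time: 16.4
position: [0.6285, -0.004, 0.1619]
tool_rot: [0.848, 0.529, -0.009, -0.002]
ft_force: [-0.8, 0.3, 4.2]
grip_width: 0.0498
```

Request:
carry_out(steps=[[[0,0,-0.2],0,0.6]])

```text
time: 16.5
position: [0.6286, -0.0041, 0.1603]
tool_rot: [0.848, 0.529, -0.009, -0.002]
ft_force: [-1.4, -0.3, 4.2]
grip_width: 0.0498
```

```bash
python3 st.py
```

```text
16.5 [ 0.6286 -0.0041  0.1603] 0.04980320060025487 [-1.37 -0.31  4.21] [0.086 0.199 0.012] toolz [-0.0166 -0.0066 -0.9998] yaw 63.93
light axis est (if vertical at grasp) [0.0235 0.0299 0.9996]
q [-0.1796  0.6378  1.4861 -0.011   1.0328 -1.2897] tau [-2.000e-02 -4.344e+01 -1.462e+01 -0.000e+00 -2.900e-01  0.000e+00] qd [-0.0009  0.022   0.0105 -0.001  -0.0375  0.0003]
```

Request:
carry_out(steps=[[[0,0,-0.2],0,0.6],[[0,0,-0.2],0,0.6]])

```text
time: 16.7
position: [0.6286, -0.0041, 0.1571]
tool_rot: [0.848, 0.529, -0.009, -0.001]
ft_force: [-1.7, 0.3, 7.0]
grip_width: 0.0496
```

Request:
carry_out(steps=[[[0,0,-0.15],0,0.6]])

```text
time: 16.8
position: [0.6286, -0.0041, 0.1561]
tool_rot: [0.848, 0.529, -0.008, -0.001]
ft_force: [-2.0, -1.2, 8.2]
grip_width: 0.0495
```

```bash
python3 st.py
```

```text
16.8 [ 0.6286 -0.0041  0.1561] 0.04946477213378725 [-1.95 -1.19  8.23] [0.094 0.283 0.   ] toolz [-0.0157 -0.0069 -0.9999] yaw 63.93
light axis est (if vertical at grasp) [0.0227 0.0302 0.9996]
q [-0.1797  0.6431  1.4896 -0.0112  1.0232 -1.2895] tau [ 2.000e-02 -4.236e+01 -1.419e+01  6.000e-02 -4.200e-01 -0.000e+00] qd [-0.0002  0.0097  0.006  -0.0036 -0.0187 -0.0008]
```

At the bottom: underside about 82.4 mm, roughly 9.5 N total. Now the clockwise turn, with a small downward hold.

Request:
carry_out(steps=[[[0,0,-0.07],-4,0.6],[[0,0,-0.07],-7,0.6],[[0,-0.02,-0.07],-7,0.6],[[0,-0.02,-0.07],-7,0.6]])

```text
time: 17.2
position: [0.6308, -0.0039, 0.1564]
tool_rot: [0.946, 0.325, -0.005, -0.002]
ft_force: [-0.7, 0.3, 7.5]
grip_width: 0.0495
```

```bash
python3 st.py
```

```text
17.2 [ 0.6308 -0.0039  0.1564] 0.049512559081472965 [-0.72  0.31  7.47] [0.235 0.122 0.03 ] toolz [-1.070e-02  6.000e-04 -9.999e-01] yaw 37.98
light axis est (if vertical at grasp) [0.0271 0.0173 0.9998]
q [-0.1824  0.6435  1.4874 -0.0016  1.0213 -0.8445] tau [ -0.49 -42.4  -13.82  -0.19  -0.19  -0.81] qd [-8.1000e-03 -2.0000e-04 -5.7000e-03  2.7300e-02 -9.3000e-03  1.2412e+00]
```

Request:
carry_out(steps=[[[-0.05,-0.02,-0.09],-7,0.6],[[-0.05,-0.02,-0.09],-7,0.6],[[-0.03,-0.02,-0.08],-7,0.6],[[-0.03,-0.02,-0.08],-7,0.6]])

```text
time: 17.6
position: [0.6317, -0.0041, 0.1564]
tool_rot: [0.997, 0.077, -0.001, -0.002]
ft_force: [-1.9, 0.5, 6.0]
grip_width: 0.05
```

```bash
python3 st.py
```

```text
17.6 [ 0.6317 -0.0041  0.1564] 0.04995301920361187 [-1.89  0.48  6.03] [ 0.111  0.123 -0.021] toolz [-0.0015  0.0046 -1.    ] yaw 8.78
light axis est (if vertical at grasp) [0.0246 0.003  1.    ]
q [-0.1851  0.6416  1.4919  0.005   1.0104 -0.3409] tau [-3.700e-01 -4.232e+01 -1.399e+01 -3.000e-02 -2.800e-01 -8.000e-01] qd [-0.0048 -0.0055  0.0095  0.0119 -0.0274  1.2489]
```

Request:
carry_out(steps=[[[-0.07,-0.02,-0.09],-7,0.6],[[-0.07,-0.02,-0.09],-7,0.6],[[-0.05,-0.02,-0.09],-7,0.6],[[-0.03,0,-0.08],-7,0.6],[[0,0,-0.07],-5,0.6]])

```text
time: 18.1
position: [0.6324, -0.0047, 0.1563]
tool_rot: [0.975, -0.222, 0.005, -0.002]
ft_force: [-3.4, 0.1, 6.5]
grip_width: 0.05
```

```bash
python3 st.py
```

```text
18.1 [ 0.6324 -0.0047  0.1563] 0.04996254882424144 [-3.39  0.07  6.5 ] [-0.104  0.458  0.079] toolz [ 0.0099  0.0011 -1.    ] yaw -25.63
light axis est (if vertical at grasp) [ 0.0135 -0.0079  1.0002]
q [-0.1852  0.6387  1.4986  0.0035  0.9947  0.2603] tau [ -0.11 -42.38 -14.46   0.24  -0.62  -0.46] qd [ 0.0027 -0.0019  0.0032 -0.0108 -0.0103  0.9059]
```

Request:
carry_out(steps=[[[-0.12,0,-0.07],0,0.6],[[-0.08,0,-0.07],0,0.6]])

```text
time: 18.3
position: [0.632, -0.0048, 0.1566]
tool_rot: [0.975, -0.223, 0.007, -0.002]
ft_force: [-0.1, 1.5, 6.7]
grip_width: 0.0495
```

```bash
python3 st.py; python3 - <<'E'
from h import *
w=snap('wrist','w8.png');a=snap('scene','a8.png');b=snap('side','b8.png')
A=cv2.resize(cv2.imread('pics/w8.png')[150:350,140:360],(440,400),interpolation=2)
B=cv2.resize(cv2.imread('pics/a8.png')[150:225,240:300],(320,400),interpolation=2)
cv2.imwrite('pics/m8.png',np.hstack([A,B]))
E
```

```text
18.3 [ 0.632  -0.0048  0.1566] 0.04953620751906228 [-0.09  1.53  6.72] [ 0.137  0.213 -0.003] toolz [ 1.460e-02  4.000e-04 -9.999e-01] yaw -25.73
light axis est (if vertical at grasp) [ 0.0088 -0.0072  1.0002]
q [-0.1856  0.6364  1.5032  0.0037  0.9878  0.2615] tau [-4.500e-01 -4.232e+01 -1.398e+01 -4.000e-02 -3.300e-01  1.000e-02] qd [-0.0023 -0.0077  0.0168  0.0008 -0.0282  0.0095]
```

View pics/m8.png

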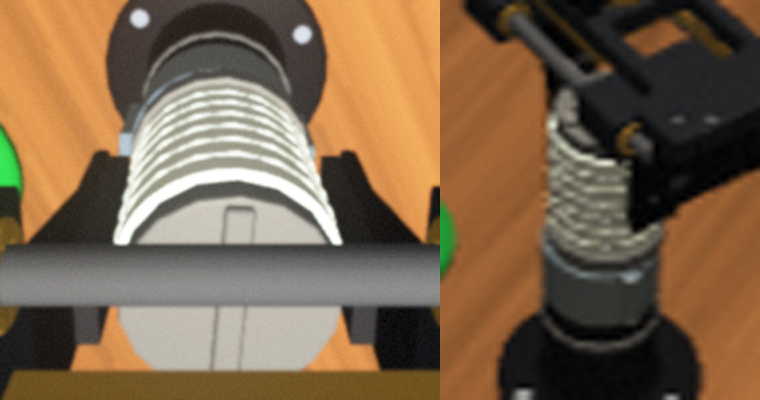

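The bar hasn't moved in the jaws (crop (240,206) to (229,368), as before), so the light has turned to about 61° against a lock position of about 60°. The collar is nearly on the rim. Now I'll let it rise.

Request:
carry_out(steps=[[[0,0,0.07],0,0.6],[[0,0,0.08],0,0.6],[[0,0,0.08],0,0.6]])

```text
time: 18.75
position: [0.6321, -0.0046, 0.16]
tool_rot: [0.975, -0.222, 0.007, -0.002]
ft_force: [-0.6, -0.2, 4.9]
grip_width: 0.0496
```

```bash
python3 st.py
```

```text
18.75 [ 0.6321 -0.0046  0.16  ] 0.0495842057276885 [-0.63 -0.17  4.85] [-0.059  0.266 -0.031] toolz [ 1.530e-02  4.000e-04 -9.999e-01] yaw -25.71
light axis est (if vertical at grasp) [ 0.0081 -0.0072  1.0002]
q [-0.1853  0.6317  1.5011  0.0038  0.9939  0.2613] tau [ -0.1  -43.31 -14.66   0.14  -0.43   0.  ] qd [ 0.0009 -0.0147 -0.0072  0.0006  0.0198  0.0008]
```

Request:
carry_out(steps=[[[0,0,0.08],0,0.6]])

```text
time: 18.85
position: [0.6321, -0.0046, 0.161]
tool_rot: [0.975, -0.222, 0.007, -0.002]
ft_force: [-1.4, 0.1, 3.7]
grip_width: 0.0498
```

Request:
carry_out(steps=[[[0,0,0.06],0,0.6]])

```text
time: 18.95
position: [0.6321, -0.0046, 0.1613]
tool_rot: [0.975, -0.222, 0.007, -0.002]
ft_force: [-0.0, 0.7, -1.4]
grip_width: 0.0495
```

```bash
python3 st.py
```

```text
18.95 [ 0.6321 -0.0046  0.1613] 0.04953040028347901 [-0.05  0.65 -1.37] [ 0.031  0.03  -0.006] toolz [ 1.550e-02  4.000e-04 -9.999e-01] yaw -25.71
light axis est (if vertical at grasp) [ 0.0079 -0.0072  1.0002]
q [-0.1852  0.63    1.5004  0.0038  0.9961  0.2613] tau [-1.400e-01 -4.639e+01 -1.530e+01  7.000e-02  3.000e-02  1.000e-02] qd [ 0.     -0.0017 -0.0006  0.0001  0.0015 -0.0001]
```

The force has dropped back to the weight-only value (−1.4 N) at an underside height of about 87.6 mm, so the lugs are resting in the pocket roofs. One settling row, a final check, then I'll hand in.

Request:
carry_out(steps=[[[0,0,0],0,0.6]])

```text
time: 19.05
position: [0.6321, -0.0046, 0.1611]
tool_rot: [0.975, -0.222, 0.008, -0.002]
ft_force: [-0.2, 0.6, 3.8]
grip_width: 0.0498
```

```bash
python3 st.py; python3 - <<'E'
from h import *
w=snap('wrist','w9.png');a=snap('scene','a9.png')
A=cv2.resize(cv2.imread('pics/w9.png'),(440,330));B=cv2.resize(cv2.imread('pics/a9.png')[150:225,240:300],(264,330),interpolation=2)
cv2.imwrite('pics/m9.png',np.hstack([A,B]))
E
```

```text
19.05 [ 0.6321 -0.0046  0.1611] 0.049798949788926704 [-0.22  0.61  3.77] [-0.052  0.224 -0.033] toolz [ 1.550e-02  3.000e-04 -9.999e-01] yaw -25.71
light axis est (if vertical at grasp) [ 0.0079 -0.0071  1.0002]
q [-0.1853  0.6302  1.5004  0.0037  0.9958  0.2613] tau [-2.000e-02 -4.340e+01 -1.454e+01  1.400e-01 -3.400e-01  0.000e+00] qd [-0.0003  0.0017 -0.0012  0.0016 -0.0015 -0.0005]
```

View pics/m9.png

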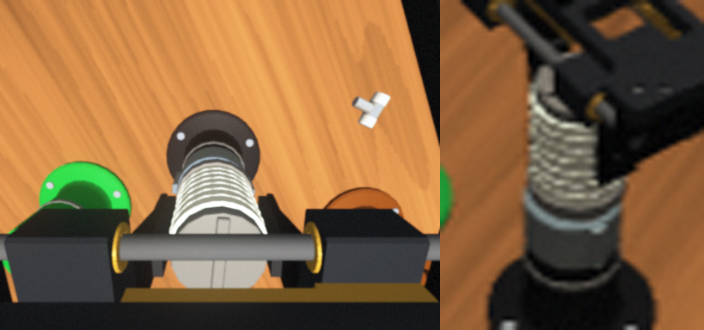

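Request:
carry_out(steps=[[[0,0,0.05],0,0.6]])

```text
time: 19.25
position: [0.6321, -0.0046, 0.1613]
tool_rot: [0.975, -0.222, 0.007, -0.002]
ft_force: [0.8, -0.9, -0.5]
grip_width: 0.0495
```

```bash
python3 st.py; python3 -c "
from rig import robot
print(robot.hand_in())"
```

```text
19.25 [ 0.6321 -0.0046  0.1613] 0.04951752331205019 [ 0.81 -0.86 -0.51] [-0.068  0.043  0.043] toolz [ 1.530e-02  4.000e-04 -9.999e-01] yaw -25.71
light axis est (if vertical at grasp) [ 0.0081 -0.0072  1.0002]
q [-0.1853  0.6301  1.5002  0.0038  0.9964  0.2614] tau [-1.400e-01 -4.622e+01 -1.519e+01  8.000e-02  4.000e-02  1.000e-02] qd [ 0.0011 -0.0012 -0.0005  0.0006  0.003  -0.0001]
the job is handed in; nothing more can be done
None
```

The white light is in the foot's bayonet socket, turned a quarter turn clockwise, risen into the lock pockets and still held at 25 N. I handed in at about 19.3 s; no verdict was given.

**On the way:** Tool tilt built up while carrying, so I set the light down once beside the foot, straightened the tool and re-gripped. The light then went in with its lugs in the entries, down to an underside height of about 82.4 mm. The highest upward wrist reading in the socket was about 8 N.

**Last checks:**
- **Height:** the underside is at about 87.6 mm, inside the 86.3–89.7 mm band. This comes from the tool height at the re-grip, so it is good to about 1 mm.
- **Seating:** the force fell to roughly weight-only, which fits the lugs resting against the pocket roofs.
- **Angle:** about 61° against the lock position of about 60°.
- **Tilt:** the tool is about 0.015 rad off vertical.
- **Grip:** the opening is 49.5 mm, so the fingers are still on the light.

**What disagreed:** the arm's reading of the light's axis was about 4 mm from my camera estimate of the foot's centre. I take that as calibration error, since the well allows only about 1.5 mm of play. I did not measure the bystanders again; no unexpected contact forces showed, and the tee looked undisturbed in the last picture.

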